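# Hold the hand stamp over the clamped card

### The arm

A 7-joint arm with a two-finger parallel gripper is mounted at the origin on a cart in front of the work surface, level with it; the furniture and walls round the work are solid. World frame = base frame: x ahead of the robot, y to its left, z up, the work surface at z = 0. Lengths are in mm, angles in rad, forces in N, time in s.
With the tool pointing down it reaches from about 425 to 825 mm from the base axis. Payload 3.6 kg.
Tool frame: the origin (TCP) lies at the very end of the fingers, on their centre line; the grasp point (between the pads) lies 19 mm behind it; z points along the fingers, x is the direction in which the jaws open and shut, and the axes are right-handed (so a half turn about z gives the same grasp; the last joint's range is limited). The gripper opens to 93 mm and grips with 3 to 60 N. Pads are 15 mm wide; open, the fingers measure 128 mm over their backs; the gripper's body (75 mm by 188 mm) begins 65 mm behind the grasp point.
Start: joints at [-1.246, 0.615, -0.013, 1.423, 0.008, 1.103, -0.04], TCP at [223.337, 610.395, 218.64] pointing down, gripper open.
Joint ranges: [-3.12, 3.12], [-0.3, 2.06], [-1.34, 1.32], [0.26, 2.42], [-1.36, 4.5], [0.01, 1.98], [-2.84, 2.84]. Speed limits (rad/s): [2.79, 2.79, 3.14, 3.14, 3.14, 3.14, 3.14].

### API

Orientations are given as [roll, pitch, yaw] about the fixed x, y, z axes, in that order (R = Rz(yaw) Ry(pitch) Rx(roll)).
In Python, from plant import * gives the robot as it stands.
- The arm moves only by the tool move_arm, never from a script. Its argument "moves" is one flat list of numbers, 5 for each row, row after row: the shift along the world's x, y, z normalised to -1 to 1, where 1 is 0.1 m, then the turn about the world's z normalised to -1 to 1, where 1 is 60 degrees, then the finger opening in mm, from 0 to 93. A call has 1 to 12 rows; each row is the pose to reach, as a shift and turn from the pose commanded when the call began; what a row does not reach only later rows make up. A row lasts 1/8 s, in which the tool goes at most 62.5 mm and 10.7 degrees, less where a joint would pass 70% of its speed; a pose out of reach is approached as far as the arm can. A call with a number of a shift or a turn outside -1 to 1 is refused whole. A call with a gripper value outside its range is refused whole. The fingers move at their own pace and stop on an object; "grip_force" is the grip in N (left out, the last holds). Time passes only in rows, so rows that repeat a pose let the fingers close. It gives the time, the measured TCP pose, the force and the opening at its end, in the units of the state.
- observe(): the state, without advancing time (a new reading comes with each control period).
- grab_frame(name): name is "side" or "top" or "wrist"; returns the picture (400x640x3 uint8, red, green, blue); there is no depth.
- camera_info(name): a dict with "fx", "fy", "cx", "cy" (pixels), "view" (4x4, takes a point from world to camera coordinates). Camera axes: x right, y up, looking along -z (the intrinsics and any distortion apply to the point x, -y, -z); pixel columns grow to the right and rows downward; lengths in mm; the calibration is good to about 2 mm. A picture is of the moment at which its call begins: read the wrist's pose just before it. camera_info takes no time and is no camera call; for the wrist camera it gives the pose at the moment of the call.
- close_job(): hands the job in, once; it reports no verdict.
Trained networks look in the newest picture that a camera, given by its name, has taken for a name from the list of things; names that differ only in an ending like _2 or _b are one class to them, and where a whole thing is asked for, a point or a joint stands for the part that bears it (a point fixed in the world has none). Each returns a list of dicts, best first, with "p" (0 to 1); they miss things now and then, are a little off and sometimes report something else, mostly with a low value. They report only what shows in the picture. A call takes as long as a camera call. They do not tell look-alikes from the thing itself.
- regions_of(camera, query): "mask" (400x640 bool, what is visible of it) and "rect" ([left, top, right, bottom] in pixels, round what is visible of it).
- spot_point(camera, query): "pixel" ([column, row] in pixels: a listed point, or the origin of a listed thing).
The state is a dict: "time_s": time; "joints": joint angles; "joint_velocities": joint speeds; "joint_torque": joint torques, N m; "tool_pos": TCP position; "tcp_rot": TCP orientation; "contact_force": force on the tool from outside, world axes, zero at the start; "torque": the same for the moment, N m; "opening": opening from 0.0 (shut) to 1.0 (fully open).
Only numpy, scipy, OpenCV 4.12 (cv2) and the standard library are available. Lean on these libraries where they do the work, as an engineer would, in place of code of your own. Each camera call takes 0.05 s, during which the arm holds its last target.

### The job

Flip the red cam lever on the card-printing jig all the way over to clamp the card carriage where it stands. Then pick up the wooden hand stamp, carry it up and over the row of two beakers and glue bottle without disturbing them, and finish holding it still, level and square over the blue outline on the card, about one centimetre above the card, so the teacher can check the position before printing. The stamp must never touch the jig or the card, and it is not put down: the program ends with the stamp still held in the gripper.

Things in the scene. Friction and masses are not known exactly. Their poses are not given: they have to be found in the camera images.
- lever (a joint): angle of the cam lever, rad. 0: open, handle leaning 50 degrees toward the jig's +x, over the card; grows as it is flipped up and over toward the jig's -x side (toward the robot); stop at 1.75, leaning 50 degrees that way. Takes 2 to 3 N at the grip up to 0.9 (stays where left), then up to 10 N as the cam bites; let go at 0.9 to 1.4 it springs back, past 1.5 it snaps to the stop, clamping.
- lever_grip (a point): centre of the rounded end of the lever's red grip (a round bar 18 mm thick; red over the last 34 mm), 75 mm from the pivot; the rounded end stands 9 mm past this point. Moves with the lever.
- lever_pivot (a point): the lever's hinge axis, 40 mm above the table, fixed to the jig, halfway between two grey cheeks (39 mm apart outside). Its axes are the jig's: z up, x from the lever toward the card (away from the robot, jig yaw within 0.25 rad), y along the hinge axis and along the carriage's slide.
- jig: the jig: a fixed plywood board 185 x 210 x 10 mm on the right-hand table, with two aluminium rails along its y (tops 20 mm above the table), end stops 21 mm high, grey clamp cheeks at the side nearest the robot up to 49 mm high, and the carriage and lever. Origin on the table under the middle between the rails; x points away from the robot, z up.
- carriage (a joint): position of the sliding card carriage along the jig's y in m, -0.032 to 0.032; it slides with about 1.5 N of drag while the lever is open and is clamped firmly once the lever is over.
- card_target (a point): centre of the blue outline on the card's upper face, 21 mm above the table, moving with the carriage. The outline is 68 x 44 mm, the long side along this point's x axis; z up. White card 88 x 86 mm on a grey carriage plate 114 x 104 mm; the carriage's steel clamp strip on the lever side rises 4 mm above the card.
- stamp: wooden hand stamp standing on its printing face on the left-hand table, 64 x 40 mm base (long side along its x), 67 mm high, about 0.12 kg. Origin: centre of the printing face (underside), z up. The base is 18 mm high; above it a pale wooden bar grip 54 mm long (along x), 20 mm thick (along y), from 17 to 67 mm above the underside, with a blue band at its foot: take it across the 20 mm. It may be held over the outline either way round.
- red_cup: red beaker of drawing tools in the row between the stamp and the jig, loose, 82 x 99 mm, 173 mm high with its tools. Origin: about the centre of its underside; the beaker reaches up to 46 mm from it.
- yellow_cup: yellow beaker of felt pens in the row, loose, 82 mm across, 157 mm high with its pens. Origin: centre of its underside.
- pva_bottle: white glue bottle with an orange nozzle in the row, loose, 56 mm across, 156 mm high. Origin: centre of its underside.
Things that resemble listed ones, but are neither listed nor needed, are in the scene too. Of the things that look like the stamp, the middle-sized one is meant.

How it is judged (in metres and radians):
On the way, in this order (a step that is already met when the one before it is completed fails the run):
1. the lever is flipped over and the carriage clamped, with the stamp still standing on the table (value of joint lever above 1.6 rad and height (world z) of stamp below 0.01 m), for 0.2 s.
2. the stamp passes over the row, its underside more than 150 mm above the table (height (world z) of stamp above 0.15 m and world y of stamp between -0.06 and 0.06 m and world x of stamp between 0.36 and 0.72 m).
At the end, for the whole second after the job is handed in: The gripper holds the stamp still, its underside 4 to 20 mm above the card, centred on the outline within 7 mm, square to it within 0.12 rad and level within 0.1 rad, touching nothing but the fingers; the lever is over at 1.6 rad or more (z of stamp in the frame of card_target between 0.004 and 0.02 m and horizontal distance between stamp and card_target below 0.007 m and angle between the x axis of stamp and the x axis of card_target, either way round below 0.12 rad and angle between stamp's own z axis and vertical below 0.1 rad and linear speed of stamp below 0.02 m/s and contact force between the fingers and stamp above 1 N and contact force between stamp and jig below 0.1 N and value of joint lever above 1.6 rad); the arm keeps its last pose, push and grip.
It fails at once if the stamp touches the jig, carriage, card or lever (contact force between stamp and jig above 0.3 N).
It fails at once if the carriage is shifted from where it stood (over 8 mm) (distance of card_target from where it was at the start of the episode above 0.008 m).
It fails at once if the red beaker is disturbed (distance of red_cup from where it was at the start of the episode above 0.02 m or angle between red_cup's own z axis and vertical above 0.25 rad).
It fails at once if the yellow beaker is disturbed (distance of yellow_cup from where it was at the start of the episode above 0.02 m or angle between yellow_cup's own z axis and vertical above 0.25 rad).
It fails at once if the glue bottle is disturbed (distance of pva_bottle from where it was at the start of the episode above 0.02 m or angle between pva_bottle's own z axis and vertical above 0.25 rad).
It also fails if it takes over 64 s, if anything falls off the work surface, if the arm or the gripper's body presses on something with over 40 N, if the wrist force passes 120 N, or if a joint passes its speed limit or range.

## Working session

There is one attempt and no reset: what is moved stays moved. The work goes in short steps, Python scripts to look and compute and a tool call to move; the robot and the scene stay as the last step left them, time stands still between calls to the robot, and variables do not carry over. Pictures are saved under pics/ and viewed, and the job is handed in when it is done.

Besides the shell and the picture viewer there is one more tool, called after "Emit:" in YAML: its name, and indented under it one key for each argument. move_arm: Moves the arm, as the interface text tells. Its arguments: {"type":"object","properties":{"moves":{"type":"array"},"grip_force":{"type":"number"}},"required":["moves"]}

```bash
mkdir -p pics; ls; cat > h.py <<'E'
from plant import *
import numpy as np, cv2
def save(n,f,fn=None):
    im=grab_frame(n); cv2.imwrite('pics/'+f,im[:,:,::-1]); return im
E
python3 - <<'E'
from h import *
for n in ['side','top','wrist']:
    save(n,n+'0.png'); i=camera_info(n); print(n,{k:(np.round(v,3).tolist() if hasattr(v,'__len__') and not isinstance(v,str) else v) for k,v in i.items()})
    for q in ['lever_grip','lever_pivot','card_target','stamp','red_cup','yellow_cup','pva_bottle','jig']:
        r=spot_point(n,q); print(q,[(np.round(a['pixel'],1).tolist(),round(a['p'],2)) for a in r[:4]])
print(observe())
E
```

```text
pics
side {'fx': 369.8694083994785, 'fy': 369.8694083994785, 'cx': 318.46656273684414, 'cy': 197.23857183475315, 'view': [[-0.989, -0.147, 0.021, 520.156], [0.094, -0.51, 0.855, -128.826], [-0.115, 0.848, 0.518, -917.955], [0.0, 0.0, 0.0, 1.0]]}
lever_grip [([333.4, 148.7], 0.49)]
lever_pivot [([349.4, 164.7], 0.63)]
card_target [([324.4, 170.5], 0.62), ([357.7, 237.6], 0.25)]
stamp [([300.9, 273.0], 0.91), ([239.0, 270.1], 0.77), ([361.4, 285.1], 0.71)]
red_cup [([274.5, 224.5], 0.84)]
yellow_cup [([312.1, 228.3], 0.93)]
pva_bottle [([356.5, 235.6], 0.73)]
jig []
top {'fx': 446.02054598732076, 'fy': 446.02054598732076, 'cx': 319.7418806215191, 'cy': 201.88201620242663, 'view': [[0.025, -1.0, 0.003, -44.009], [0.999, 0.025, 0.038, -525.891], [-0.038, 0.002, 0.999, -1071.41], [0.0, 0.0, 0.0, 1.0]]}
lever_grip [([438.8, 202.2], 0.73), ([299.5, 240.4], 0.59)]
lever_pivot [([435.9, 226.9], 0.93)]
card_target [([422.3, 196.8], 0.9)]
stamp [([226.4, 195.6], 0.76), ([225.2, 254.9], 0.63), ([225.0, 136.6], 0.59)]
red_cup [([297.3, 154.5], 0.86)]
yellow_cup [([296.4, 196.4], 0.71)]
pva_bottle
[... 419 characters left out ...]
array([-1.24648413,  0.61492607, -0.012598  ,  1.42342501,  0.00807852,
        1.10339959, -0.04042158]), 'joint_velocities': array([ 1.40774753e-03, -1.76404098e-05,  1.87454373e-03,  7.56024547e-04,
       -2.44150227e-04,  5.03228711e-04,  9.24513111e-05]), 'joint_torque': array([-1.61159946e-04, -4.58816314e+01,  2.08918517e-01, -1.66035211e+01,
       -6.10936387e-02,  1.32194933e-02,  3.95472046e-05]), 'tool_pos': array([223.33798958, 610.38081493, 218.61496829]), 'tcp_rot': array([-3.14154104e+00,  1.09463617e-04,  1.21999372e+00]), 'contact_force': array([-0.30369887,  0.2357369 ,  0.03016584]), 'torque': array([-0.0182432 ,  0.03737753,  0.0319178 ]), 'opening': 1.0026577580993126}
```

View pics/side0.png

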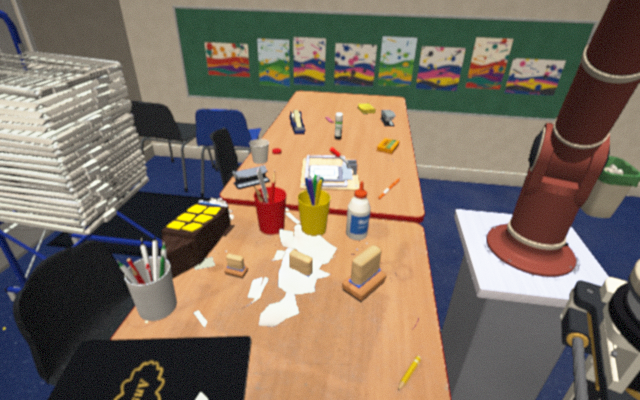

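View pics/top0.png

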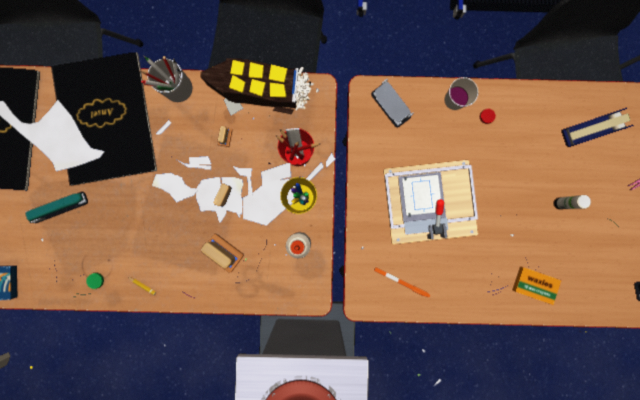

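```bash
python3 - <<'E'
import cv2
t=cv2.imread('pics/top0.png'); cv2.imwrite('pics/top0_jig.png',cv2.resize(t[120:270,340:520],None,fx=4,fy=4,interpolation=cv2.INTER_CUBIC)); cv2.imwrite('pics/top0_st.png',cv2.resize(t[110:290,180:260],None,fx=3.3,fy=3.3,interpolation=cv2.INTER_CUBIC))
s=cv2.imread('pics/side0.png'); cv2.imwrite('pics/side0_z.png',cv2.resize(s[100:310,220:420],None,fx=2.8,fy=2.8,interpolation=cv2.INTER_CUBIC))
E
```

```text
(no output)
```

View pics/top0_jig.png

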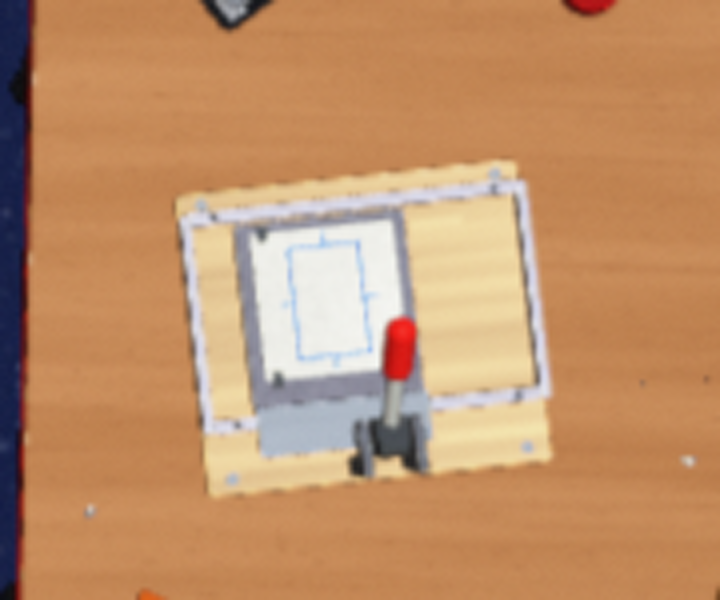

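View pics/top0_st.png

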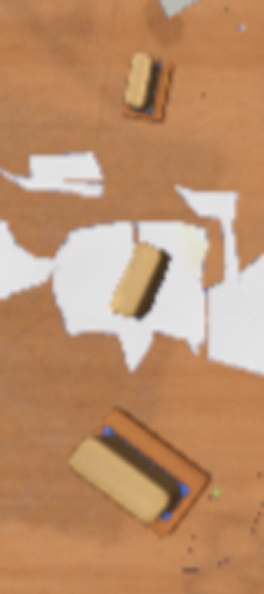

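View pics/side0_z.png

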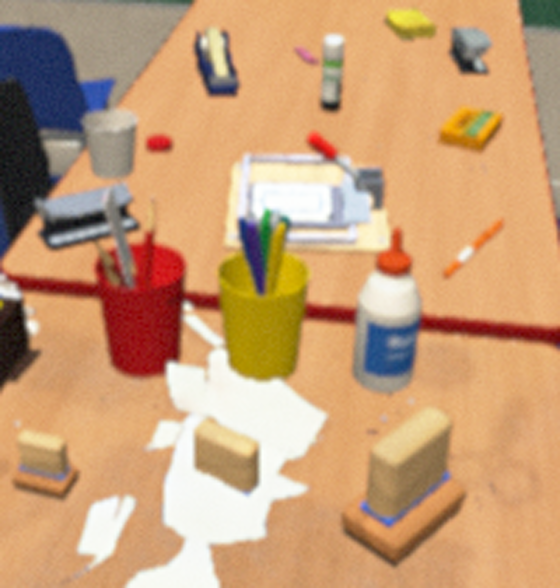

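The side and top pictures show three stamps. The middle-sized one is at top (222,195), standing on scrap paper, with a grip about 54 mm long. The jig is at (430,200) with the red lever leaning over the card. The row of beakers and bottle is at column ~300. Next I fit the poses.

```bash
cat >> h.py <<'E'
from scipy.optimize import least_squares
def proj(n,P,info=None):
    i=info or camera_info(n); P=np.atleast_2d(P); V=np.array(i['view'])
    c=P@V[:3,:3].T+V[:3,3]; x,y,z=c[:,0],-c[:,1],-c[:,2]
    return np.c_[i['fx']*x/z+i['cx'], i['fy']*y/z+i['cy']]
def back(n,px,z,info=None):
    i=info or camera_info(n); V=np.array(i['view']); R=V[:3,:3]; C=-R.T@V[:3,3]
    d=R.T@np.array([(px[0]-i['cx'])/i['fx'],-(px[1]-i['cy'])/i['fy'],-1.]); return C+d*(z-C[2])/d[2]
E
python3 - <<'E'
from h import *
i=camera_info('top')
z=lambda p:((p[0]+.5)/4-.5+340,(p[1]+.5)/4-.5+120)
b=[back('top',z(p),10,i) for p in [(177,198),(517,162),(551,458),(210,495)]]
print('board',np.round(b,1), np.round(np.mean(b,0),1),[np.linalg.norm(b[k]-b[k-1]).round(1) for k in range(4)])
d1=b[0]-b[3]; d2=b[1]-b[2]; d3=b[0]-b[1];d4=b[3]-b[2]
print('yaw', np.arctan2(d1[1],d1[0]),np.arctan2(d2[1],d2[0]),np.arctan2(-d3[0],d3[1]),np.arctan2(-d4[0],d4[1]))
o=[back('top',z(p),21,i) for p in [(288,247),(359,241),(372,352),(298,360)]]
print('outl',np.round(np.mean(o,0),1),[np.linalg.norm(o[k]-o[k-1]).round(1) for k in range(4)]); d=o[0]+o[1]-o[2]-o[3]; print(np.arctan2(d[1],d[0]))
for q,h in [('lever_grip',88.2),('lever_pivot',40),('card_target',21),('stamp',0),('red_cup',0),('yellow_cup',0),('pva_bottle',0)]:
    for a in spot_point('top',q)[:3]: print(q,round(a['p'],2),np.round(back('top',a['pixel'],h,i),1))
s=camera_info('side')
for q,h in [('lever_grip',88.2),('lever_pivot',40),('card_target',21),('stamp',0)]:
    for a in spot_point('side',q)[:3]: print('side',q,round(a['p'],2),np.round(back('side',a['pixel'],h,s),1))
z=lambda p:((p[0]+.5)/3.3-.5+180,(p[1]+.5)/3.3-.5+110)
for p in [(138,243),(170,253),(142,316),(112,310)]: print('grip top',np.round(back('top',z(p),67,i),1))
E
```

```text
board [[ 610.4 -185.    10. ]
 [ 637.6 -391.7   10. ]
 [ 458.2 -414.4   10. ]
 [ 430.8 -208.4   10. ]] [ 534.2 -299.9   10. ] [np.float64(181.1), np.float64(208.5), np.float64(180.8), np.float64(207.8)]
yaw 0.12953466097717947 0.12603687525535145 0.13071468687469934 0.13210112194997567
outl [ 550.  -276.1   21. ] [np.float64(68.2), np.float64(42.9), np.float64(67.2), np.float64(44.7)]
0.11824874130524664
lever_grip 0.73 [ 529.8 -298.8   88.2]
lever_grip 0.59 [436.3  12.4  88.2]
lever_pivot 0.93 [ 473.5 -305.8   40. ]
card_target 0.9 [ 544.7 -277.1   21. ]
stamp 0.76 [536.9 197.7   0. ]
stamp 0.63 [392.4 195.9   0. ]
stamp 0.59 [682.1 205.9   0. ]
red_cup 0.86 [642.3  26.9   0. ]
yellow_cup 0.71 [539.2  26.4   0. ]
pva_bottle 0.76 [431.   6.   0.]
side lever_grip 0.49 [ 525.8 -317.4   88.2]
side lever_pivot 0.63 [ 470.  -308.4   40. ]
side card_target 0.62 [ 549.5 -288.7   21. ]
side card_target 0.25 [420.8  54.4  21. ]
side stamp 0.91 [539.2 179.    0. ]
side stamp 0.77 [678.  193.3   0. ]
side stamp 0.71 [403.3 194.    0. ]
grip top [561.8 196.   67. ]
grip top [555.4 173.5  67. ]
grip top [511.  191.6  67. ]
grip top [514.7 212.5  67. ]
```

Emit:
move_arm:
  moves: [0.5,-0.5,0,0,93,1,-1,0,0,93,1,-1,0,0,93]

```text
time_s: 2.28
tool_pos: [328.5, 506.1, 219.0]
tcp_rot: [3.138, 0.001, 1.212]
contact_force: [-0.5, -0.5, -0.2]
opening: 1.0
```

Emit:
move_arm:
  moves: [0.5,-0.5,0.1,0,93,1,-1,0.1,0,93,1,-1,0.1,0,93]

```text
time_s: 2.65
tool_pos: [427.2, 406.6, 229.0]
tcp_rot: [3.139, 0.001, 1.213]
contact_force: [-0.9, -0.0, -0.7]
opening: 0.999
```

Emit:
move_arm:
  moves: [0.3,-0.5,0.1,0,93,0.6,-1,0.1,0,93,0.6,-1,0.1,0,93]

```text
time_s: 3.02
tool_pos: [486.3, 305.7, 238.9]
tcp_rot: [3.139, 0.002, 1.211]
contact_force: [-0.4, -0.3, 0.4]
opening: 0.997
```

```bash
python3 - <<'E'
from h import *
save('wrist','w1.png'); i=camera_info('wrist'); print(np.round(proj('wrist',[[536,193,67]],i)), np.round(-np.array(i['view'])[:3,:3].T@np.array(i['view'])[:3,3]))
E
```

```text
[[246. 247.]] [413. 336. 404.]
```

View pics/w1.png

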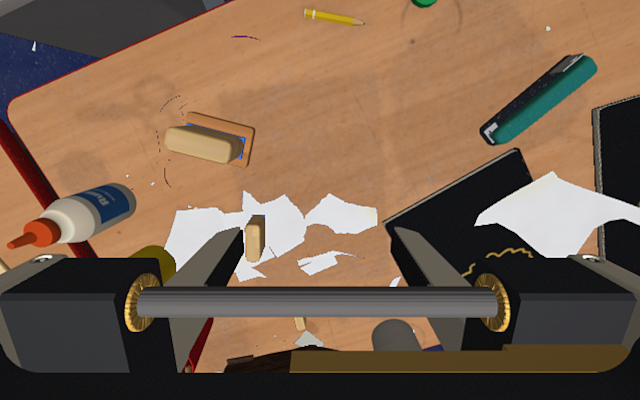

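The wrist view shows the middle stamp's grip at (253,240) on the paper. I do the lever first.

Emit:
move_arm:
  moves: [0.1,-0.5,0,-0.17,0,0.2,-1,0,-0.34,0,0.2,-1,0,-0.5,0,0.2,-1,0,-0.5,0]

```text
time_s: 3.58
tool_pos: [502.2, 213.4, 238.5]
tcp_rot: [-3.14, -0.0, 0.702]
contact_force: [-0.1, -0.0, 0.1]
opening: 0.618
```

Emit:
move_arm:
  moves: [0.1,-0.5,0,-0.17,0,0.2,-1,0,-0.34,0,0.2,-1,0,-0.5,0,0.2,-1,0,-0.5,0]

```text
time_s: 4.08
tool_pos: [523.0, 113.1, 238.4]
tcp_rot: [-3.14, 0.0, 0.181]
contact_force: [0.3, -0.1, -0.4]
opening: 0.189
```

Emit:
move_arm:
  moves: [0.1,-0.5,0,-0.17,0,0.2,-1,0,-0.34,0,0.2,-1,0,-0.5,0,0.2,-1,0,-0.5,0]

```text
time_s: 4.58
tool_pos: [543.4, 12.9, 238.2]
tcp_rot: [-3.141, 0.001, -0.342]
contact_force: [0.0, 0.9, -0.6]
opening: 0.005
```

Emit:
move_arm:
  moves: [0.1,-0.5,0,-0.17,0,0.2,-1,0,-0.34,0,0.2,-1,0,-0.5,0,0.2,-1,0,-0.5,0]

```text
time_s: 5.08
tool_pos: [563.7, -87.2, 238.0]
tcp_rot: [-3.141, 0.002, -0.865]
contact_force: [-0.3, 1.3, -0.5]
opening: 0.006
```

Emit:
move_arm:
  moves: [0,-0.5,0,-0.17,0,0,-1,0,-0.34,0,0,-1,0,-0.5,0,0,-1,0,-0.5,0]

```text
time_s: 5.58
tool_pos: [563.9, -187.3, 237.9]
tcp_rot: [3.141, 0.002, -1.388]
contact_force: [0.0, 0.5, 0.5]
opening: 0.007
```

Emit:
move_arm:
  moves: [0,-0.5,0,0,0,0,-1,0,0,0,0,-1,0,0,0]

```text
time_s: 5.95
tool_pos: [562.1, -292.6, 238.7]
tcp_rot: [3.141, -0.002, -1.396]
contact_force: [0.1, 0.7, 0.1]
opening: 0.004
```

```bash
python3 - <<'E'
from h import *
print(observe()['tool_pos'],observe()['tcp_rot'],observe()['joints'])
save('wrist','w2.png'); i=camera_info('wrist'); print(np.round(proj('wrist',[[473.5,-305.8,40],[530,-298.6,88.2],[549,-277,21]],i)))
for q in ['lever_grip','lever_pivot','card_target']: print(q,[(np.round(a['pixel']),a['p']) for a in spot_point('wrist',q)])
E
```

```text
[ 562.14532233 -292.64834103  238.69021458] [ 3.14053195e+00 -1.99489110e-03 -1.39587782e+00] [ 0.0510822   0.65694759  0.71802135  1.46061995 -0.4451313   1.19059472
 -0.56473589]
[[317. 241.]
 [320. 214.]
 [306. 182.]]
lever_grip [(array([322., 208.]), 0.57)]
lever_pivot [(array([318., 242.]), 0.95)]
card_target [(array([303., 176.]), 0.87)]
```

View pics/w2.png

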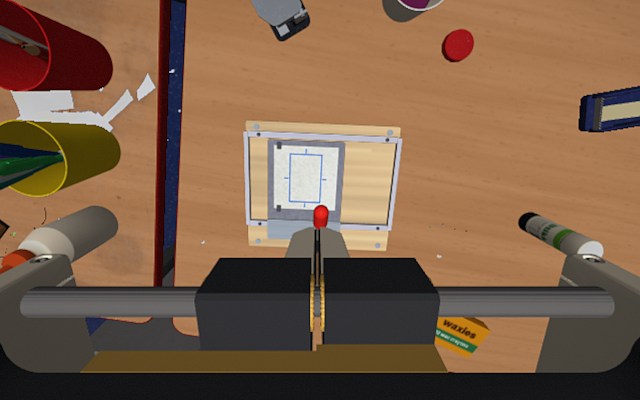

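Emit:
move_arm:
  moves: [0,0,-0.5,-0.04,0,0,-0.01,-0.95,-0.04,0,0,-0.01,-0.95,-0.04,0]

```text
time_s: 6.52
tool_pos: [562.4, -286.2, 140.2]
tcp_rot: [3.136, 0.007, -1.435]
contact_force: [-0.3, 0.1, -0.4]
opening: 0.001
```

Emit:
move_arm:
  moves: [0,0,-0.3,0,0,0,0,-0.66,0,0,0,0,-0.66,0,0]

```text
time_s: 6.9
tool_pos: [563.5, -288.8, 77.3]
tcp_rot: [3.14, 0.003, -1.437]
contact_force: [0.2, 0.1, -0.3]
opening: 0.007
```

```bash
python3 - <<'E'
from h import *
print(observe()['tool_pos'],observe()['tcp_rot'],observe()['contact_force'])
save('wrist','w3.png'); 
E
```

```text
[ 563.50826386 -288.76319997   77.29119833] [ 3.14015401e+00  2.50726646e-03 -1.43712119e+00] [ 0.15753282  0.08641554 -0.2754982 ]
```

View pics/w3.png

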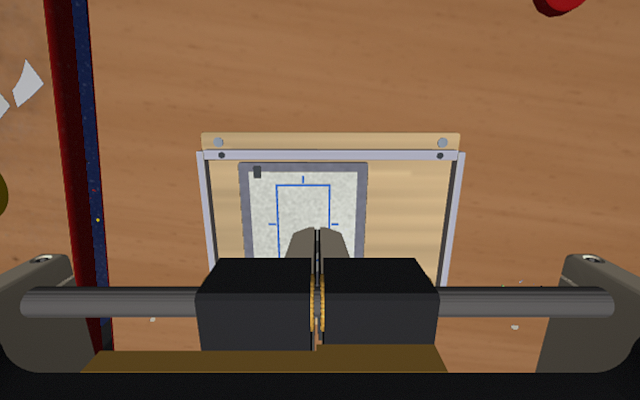

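Emit:
move_arm:
  moves: [-0.15,-0.03,0.03,0,0,-0.3,-0.05,0.06,0,0,-0.45,-0.08,0.1,0,0,-0.6,-0.1,0.13,0,0,-0.73,-0.12,0.15,0,0,-0.73,-0.12,0.15,0,0]

```text
time_s: 7.7
tool_pos: [488.0, -303.4, 93.1]
tcp_rot: [3.14, 0.0, -1.443]
contact_force: [0.3, -0.2, -0.5]
opening: 0.009
```

```bash
python3 - <<'E'
from h import *
print(observe()['tool_pos'],observe()['tcp_rot'],observe()['contact_force'])
s=save('side','s4.png')
cv2.imwrite('pics/s4z.png',cv2.resize(s[60:260,240:460,::-1],None,fx=3,fy=3,interpolation=cv2.INTER_CUBIC))
E
```

```text
[ 488.00549894 -303.3566959    93.14041878] [ 3.14018352e+00  4.57869598e-04 -1.44281587e+00] [ 0.30748166 -0.16758845 -0.53586682]
```

View pics/s4z.png

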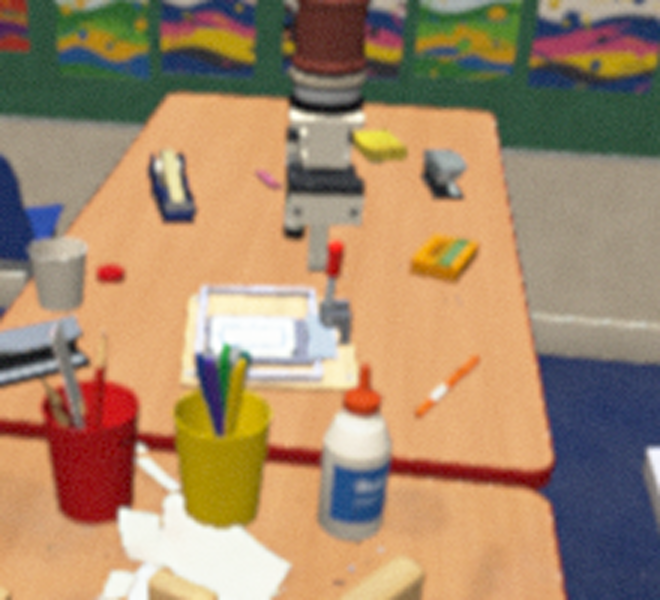

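Emit:
move_arm:
  moves: [-0.12,-0.02,0,0,0,-0.24,-0.03,0,0,0,-0.36,-0.05,-0.02,0,0,-0.46,-0.06,-0.04,0,0,-0.52,-0.07,-0.05,0,0,-0.52,-0.07,-0.05,0,0]

```text
time_s: 8.5
tool_pos: [437.3, -308.9, 87.4]
tcp_rot: [3.14, 0.002, -1.44]
contact_force: [2.1, 2.3, 1.3]
opening: 0.007
```

```bash
python3 - <<'E'
from h import *
print(observe()['tool_pos'],observe()['tcp_rot'],observe()['contact_force'])
s=save('side','s5.png')
cv2.imwrite('pics/s5z.png',cv2.resize(s[100:220,280:420,::-1],None,fx=5,fy=5,interpolation=cv2.INTER_CUBIC))
E
```

```text
[ 437.26423775 -308.8979885    87.39744421] [ 3.14021255e+00  2.22488100e-03 -1.44024573e+00] [2.14583787 2.33518319 1.32738922]
```

View pics/s5z.png

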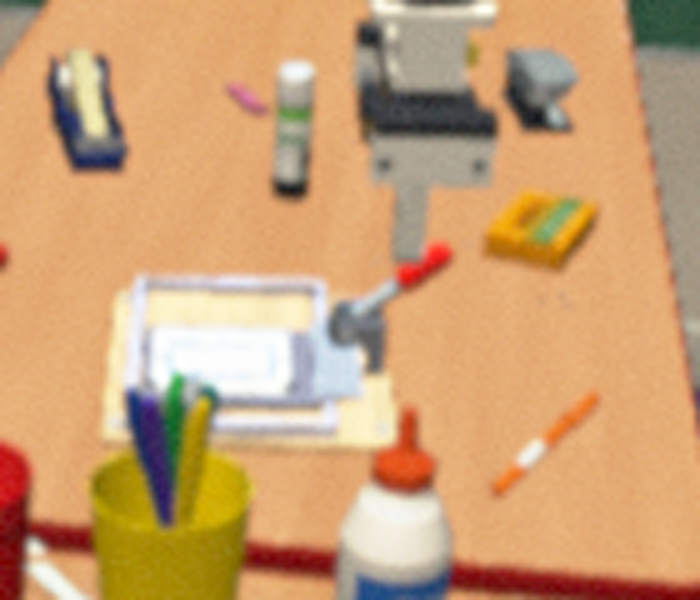

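The lever appears flipped fully over: the red grip leans toward the robot at zoom (425,265). I lift away and check.

Emit:
move_arm:
  moves: [0.2,0,0.4,0,0,0.5,0,1,0,40,0.5,0.2,1,0,40]

```text
time_s: 8.93
tool_pos: [490.1, -294.0, 191.5]
tcp_rot: [-3.137, -0.01, -1.441]
contact_force: [-0.2, 1.5, -1.0]
opening: 0.169
```

Emit:
move_arm:
  moves: [0.2,0.5,0.3,0.17,40,0.2,1,0.5,0.34,40,0.2,1,0.5,0.5,40]

```text
time_s: 9.3
tool_pos: [509.0, -186.1, 238.2]
tcp_rot: [-3.141, 0.0, -0.903]
contact_force: [-0.9, -0.4, -0.7]
opening: 0.426
```

Emit:
move_arm:
  moves: [0.2,0.5,0,0.17,40,0.2,1,0,0.34,40,0.2,1,0,0.5,40]

```text
time_s: 9.68
tool_pos: [527.8, -85.5, 236.4]
tcp_rot: [3.141, 0.003, -0.379]
contact_force: [0.9, -1.1, 0.5]
opening: 0.431
```

```bash
python3 - <<'E'
from h import *
print(observe()['tool_pos'],observe()['tcp_rot'],observe()['contact_force'])
s=save('top','t6.png')
cv2.imwrite('pics/t6z.png',cv2.resize(s[140:250,370:490,::-1],None,fx=5,fy=5,interpolation=cv2.INTER_CUBIC))
for q,h in [('lever_grip',88.2),('lever_pivot',40),('card_target',21)]:
    for a in spot_point('top',q)[:3]: print(q,round(a['p'],2),np.round(back('top',a['pixel'],h),1))
print('expected over grip',473.5-57,-305.8-7.4)
E
```

```text
[527.7823048  -85.49313409 236.36977188] [ 3.14111267  0.00336676 -0.37938152] [ 0.90642428 -1.11912107  0.50193684]
lever_grip 0.64 [ 413.9 -321.8   88.2]
lever_pivot 0.73 [ 475.6 -305.5   40. ]
card_target 0.65 [ 549.  -275.3   21. ]
expected over grip 416.5 -313.2
```

View pics/t6z.png

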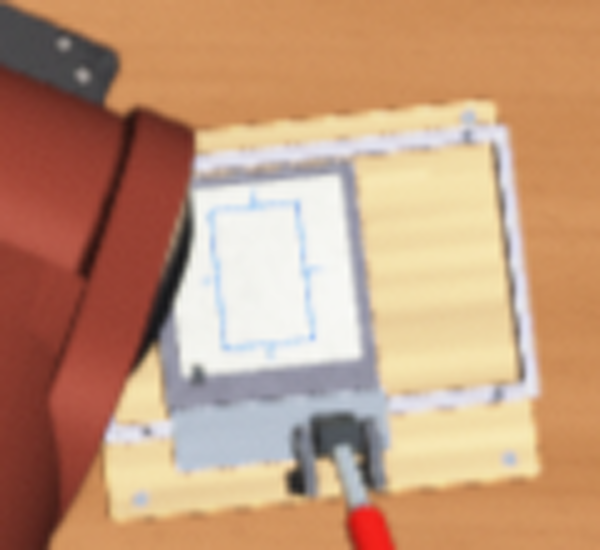

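Emit:
move_arm:
  moves: [-0.1,0.5,0,0.17,50,-0.2,1,0,0.34,50,-0.2,1,0,0.5,50]

```text
time_s: 10.25
tool_pos: [507.5, 14.1, 237.1]
tcp_rot: [-3.14, 0.002, 0.14]
contact_force: [0.8, -0.4, -0.2]
opening: 0.537
```

Emit:
move_arm:
  moves: [-0.1,0.5,0,0.17,50,-0.2,1,0,0.34,50,-0.2,1,0,0.5,50]

```text
time_s: 10.62
tool_pos: [487.4, 113.9, 237.2]
tcp_rot: [-3.14, 0.0, 0.664]
contact_force: [-0.1, -0.5, 0.2]
opening: 0.539
```

Emit:
move_arm:
  moves: [-0.1,0.5,0,0.17,50,-0.25,1,0,0.34,50,-0.25,1,0,0.51,50,-0.25,1,0,0.51,50,-0.25,1,0,0.51,50]

```text
time_s: 11.25
tool_pos: [464.0, 208.5, 237.5]
tcp_rot: [3.141, 0.001, 1.182]
contact_force: [0.3, 0.2, -1.0]
opening: 0.54
```

```bash
python3 - <<'E'
from h import *
print(observe()['tool_pos'],observe()['tcp_rot'])
i=camera_info('wrist'); s=save('wrist','w7.png')
cv2.imwrite('pics/w7z.png',cv2.resize(s[90:240,220:420,::-1],None,fx=4,fy=4,interpolation=cv2.INTER_CUBIC))
print(np.round(proj('wrist',[[536,193,67],[536,193,0]],i)))
for a in spot_point('wrist','stamp'): print(np.round(a['pixel']),a['p'],np.round(back('wrist',a['pixel'],0,i)))
E
```

```text
[464.01327025 208.54893592 237.45961919] [3.14110527e+00 1.10765988e-03 1.18174483e+00]
[[327. 235.]
 [325. 217.]]
[330. 220.] 0.64 [544. 198.   0.]
[293. 133.] 0.61 [405. 197.   0.]
[366. 294.] 0.56 [684. 206.   0.]
```

View pics/w7.png

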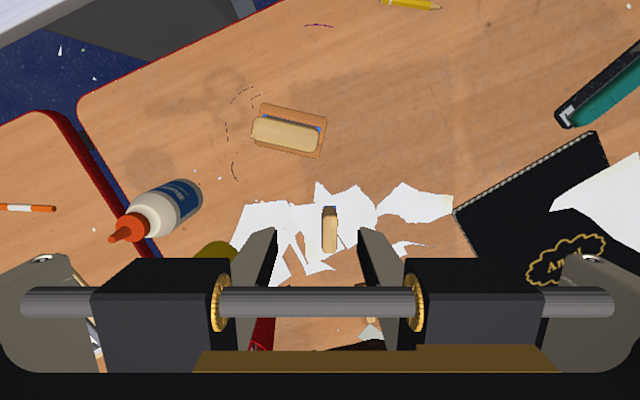

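View pics/w7z.png

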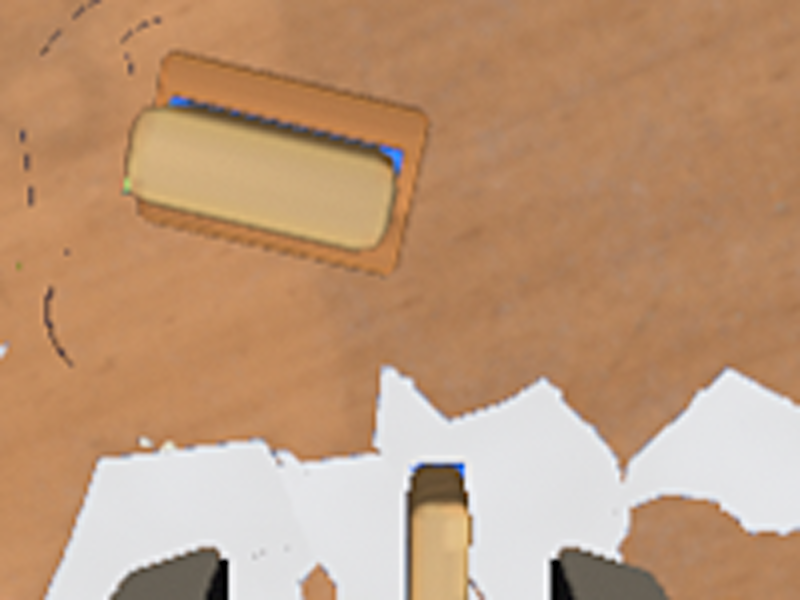

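The stamp's base is hidden in the white paper. The grip and its blue band show at wrist (330,230), and the size fits the middle stamp. I back off for an unobstructed view.

Emit:
move_arm:
  moves: [-0.4,0.15,-0.3,0.02,93,-0.5,0.2,-0.6,0.02,93,-0.5,0.2,-0.6,0.02,93,-0.5,0.2,-0.6,0.02,93]

```text
time_s: 11.85
tool_pos: [415.0, 230.1, 178.6]
tcp_rot: [3.14, -0.001, 1.207]
contact_force: [-0.5, -0.0, 0.6]
opening: 0.917
```

```bash
python3 - <<'E'
from h import *
print(observe()['tool_pos'],observe()['tcp_rot'])
i=camera_info('wrist'); s=save('wrist','w8.png')
np.save('w8view.npy',i['view'])
cv2.imwrite('pics/w8z.png',cv2.resize(s[120:270,230:430,::-1],None,fx=4,fy=4,interpolation=cv2.INTER_CUBIC))
print(np.round(proj('wrist',[[536,195,67],[536,195,0]],i)))
E
```

```text
[415.03926976 230.11179467 178.61017551] [ 3.13962618e+00 -1.34941783e-03  1.20723612e+00]
[[325. 300.]
 [324. 269.]]
```

View pics/w8z.png

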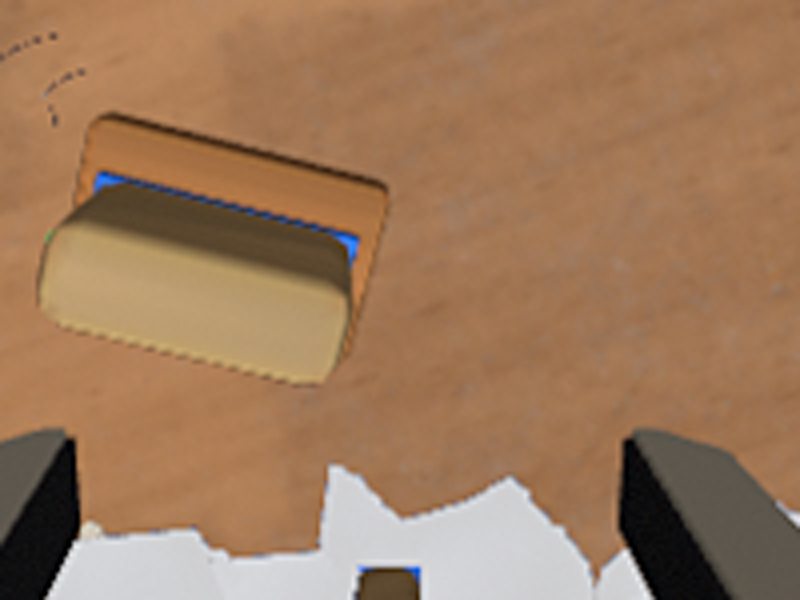

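Emit:
move_arm:
  moves: [0.5,-0.2,0.3,0,60,1,-0.3,0.3,0,60,1,-0.3,0.3,0,60]

```text
time_s: 12.28
tool_pos: [518.5, 197.5, 209.0]
tcp_rot: [3.136, -0.002, 1.202]
contact_force: [0.4, -0.3, 0.1]
opening: 0.725
```

Emit:
move_arm:
  moves: [0.4,-0.2,0,0,60,0.4,-0.2,0,0,60,0.4,-0.2,0,0,60,0.4,-0.2,0,0,60]

```text
time_s: 12.78
tool_pos: [552.2, 181.5, 207.9]
tcp_rot: [-3.141, -0.0, 1.211]
contact_force: [0.3, 0.0, -0.8]
opening: 0.642
```

```bash
python3 - <<'E'
from h import *
print(observe()['tool_pos'],observe()['tcp_rot'])
i=camera_info('wrist'); s=save('wrist','w9.png')
np.save('w9view.npy',i['view'])
p=proj('wrist',[[536,195,67],[536,195,0]],i); print(np.round(p))
c=int(p[0,0]);r=int(p[0,1]); print(c-80,r-60)
cv2.imwrite('pics/w9z.png',cv2.resize(s[max(r-60,0):r+60,c-80:c+80,::-1],None,fx=5,fy=5,interpolation=cv2.INTER_CUBIC))
E
```

```text
[552.20840058 181.53373582 207.94140764] [-3.14072311e+00 -4.93042572e-04  1.21135856e+00]
[[323. 168.]
 [322. 159.]]
242 107
```

View pics/w9z.png

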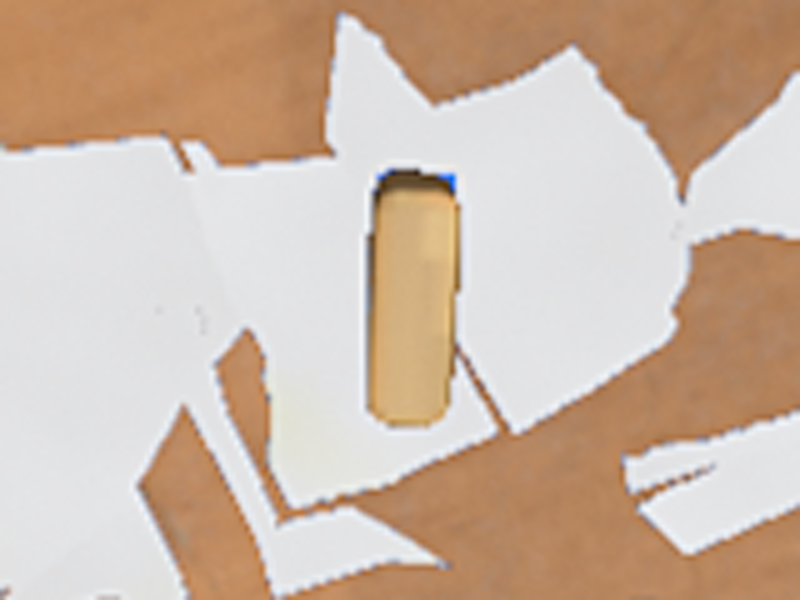

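```bash
python3 - <<'E'
from h import *
i=camera_info('wrist'); i['view']=np.load('w9view.npy')
z=lambda p:((p[0]+.5)/5-.5+242,(p[1]+.5)/5-.5+107)
q=[back('wrist',z(p),67,i) for p in [(379,192),(456,190),(448,424),(368,420)]]
print(np.round(q,1),np.mean(q,0).round(1),[np.linalg.norm(q[k]-q[k-1]).round(1) for k in range(4)])
d=q[2]+q[3]-q[0]-q[1]; print('x-axis yaw',np.arctan2(d[1],d[0]))
# blue band corners at foot (z~18)
for p in [(378,172),(456,174)]: print(back('wrist',z(p),18,i).round(1))
E
```

```text
[[510.9 198.3  67. ]
 [516.3 213.7  67. ]
 [564.  194.7  67. ]
 [556.9 178.4  67. ]] [537.  196.3  67. ] [np.float64(50.1), np.float64(16.3), np.float64(51.4), np.float64(17.8)]
x-axis yaw -0.39331117259783555
[511.1 198.1  18. ]
[518.3 215.9  18. ]
```

Emit:
move_arm:
  moves: [-0.15,0.14,-0.3,-0.02,60,-0.15,0.14,-0.8,-0.025,60,-0.15,0.14,-1,-0.025,60,-0.15,0.14,-1,-0.025,60]

```text
time_s: 13.32
tool_pos: [536.6, 194.7, 106.3]
tcp_rot: [-3.138, 0.003, 1.185]
contact_force: [0.7, -1.2, 0.6]
opening: 0.64
```

```bash
python3 - <<'E'
from h import *
print(observe()['tool_pos'],observe()['tcp_rot'])
save('wrist','w10.png')
E
```

```text
[536.62696427 194.65464876 106.32624913] [-3.13847186e+00  2.50477612e-03  1.18460791e+00]
```

View pics/w10.png

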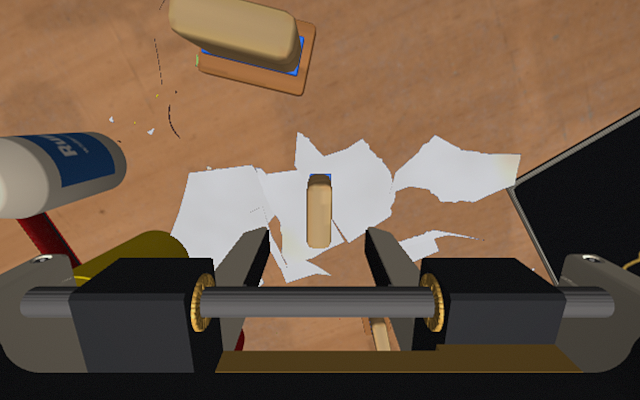

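The grip at (319,212) is centred between the fingers, so I descend and grip.

Emit:
move_arm:
  moves: [0,0,-0.3,0,60,0,0,-0.6,0,60,0,0,-0.77,0,60,0,0,-0.77,0,60,0,0,-0.77,0,60]
  grip_force: 30

```text
time_s: 14.0
tool_pos: [539.4, 194.8, 31.9]
tcp_rot: [3.14, -0.002, 1.183]
contact_force: [-0.4, -0.1, 0.3]
opening: 0.65
```

Emit:
move_arm:
  moves: [0,0,0,0,30,0,0,0,0,10,0,0,0,0,10,0,0,0,0,10,0,0,0,0,10,0,0,0,0,10]
  grip_force: 30

```text
time_s: 14.75
tool_pos: [538.4, 194.6, 30.7]
tcp_rot: [3.142, -0.0, 1.183]
contact_force: [0.5, 0.3, 0.4]
opening: 0.214
```

Emit:
move_arm:
  moves: [0,0,0.15,0,10,0,0,0.4,0,10,0,0,0.7,0,10,0,0,1,0,10,0,0,1,0,10]

```text
time_s: 15.38
tool_pos: [540.1, 194.9, 133.5]
tcp_rot: [3.137, -0.004, 1.183]
contact_force: [0.2, 0.5, -1.9]
opening: 0.214
```

Emit:
move_arm:
  moves: [0,0,0.4,0,10,0,0,0.8,0,10,0,0,1,0,10,0,0,1,0,10]

```text
time_s: 15.88
tool_pos: [538.6, 194.4, 231.1]
tcp_rot: [3.14, -0.001, 1.183]
contact_force: [0.3, 0.7, -1.5]
opening: 0.214
```

```bash
python3 - <<'E'
from h import *
print({k:np.round(v,3) for k,v in observe().items() if k in('tool_pos','tcp_rot','contact_force','opening','joints')})
save('wrist','w11.png'); save('side','s11.png')
E
```

```text
{'joints': array([-0.407,  0.48 ,  0.035,  1.64 , -0.019,  1.021,  0.817]), 'tool_pos': array([538.617, 194.449, 231.075]), 'tcp_rot': array([ 3.140e+00, -1.000e-03,  1.183e+00]), 'contact_force': array([ 0.253,  0.675, -1.508]), 'opening': np.float64(0.214)}
```

View pics/w11.png

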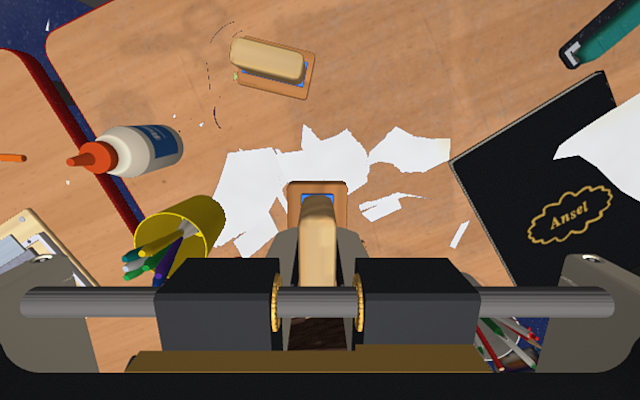

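View pics/s11.png

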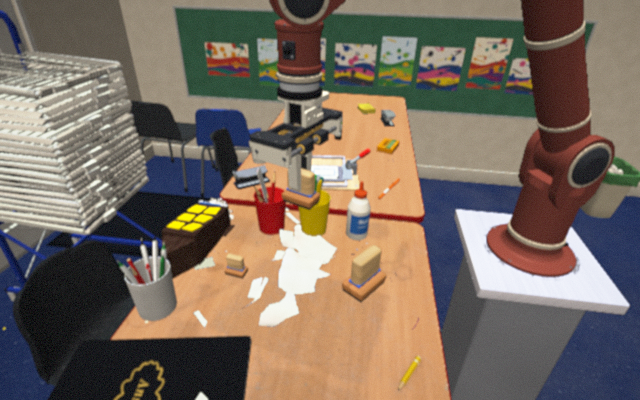

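Emit:
move_arm:
  moves: [0,-0.1,0.15,-0.1,10,0,-0.3,0.15,-0.25,10,0,-0.6,0.15,-0.4,10,0,-0.8,0.15,-0.5,10,0,-0.8,0.15,-0.5,10]

```text
time_s: 16.6
tool_pos: [537.5, 112.2, 243.9]
tcp_rot: [-3.141, 0.004, 0.657]
contact_force: [-1.4, 0.6, -1.1]
opening: 0.211
```

```bash
python3 - <<'E'
from h import *
print({k:np.round(v,3) for k,v in observe().items() if k in('tool_pos','tcp_rot','contact_force','opening','joints')})
from scipy.spatial.transform import Rotation as Ro
o=observe();i=camera_info('wrist'); s=save('wrist','w12.png')
R=Ro.from_euler('xyz',o['tcp_rot']).as_matrix()
for off in (-4,-2,0,2):
    c=np.array([[20,off-32,12.7],[-20,off-32,12.7],[20,off-32,30.7],[-20,off-32,30.7]])
    p=proj('wrist',o['tool_pos']+c@R.T,i); print(off,np.round((p-[257,150])*5).tolist())
cv2.imwrite('pics/w12z.png',cv2.resize(s[150:270,257:377,::-1],None,fx=5,fy=5,interpolation=cv2.INTER_CUBIC))
E
```

```text
{'joints': array([-0.37 ,  0.437,  0.184,  1.684, -0.089,  1.032,  0.5  ]), 'tool_pos': array([537.498, 112.226, 243.949]), 'tcp_rot': array([-3.141,  0.004,  0.657]), 'contact_force': array([-1.439,  0.571, -1.148]), 'opening': np.float64(0.211)}
-4 [[451.0, 150.0], [138.0, 150.0], [438.0, 121.0], [151.0, 121.0]]
-2 [[451.0, 165.0], [138.0, 165.0], [437.0, 135.0], [152.0, 135.0]]
0 [[450.0, 180.0], [139.0, 180.0], [437.0, 149.0], [152.0, 149.0]]
2 [[450.0, 195.0], [139.0, 195.0], [437.0, 163.0], [153.0, 163.0]]
```

View pics/w12z.png

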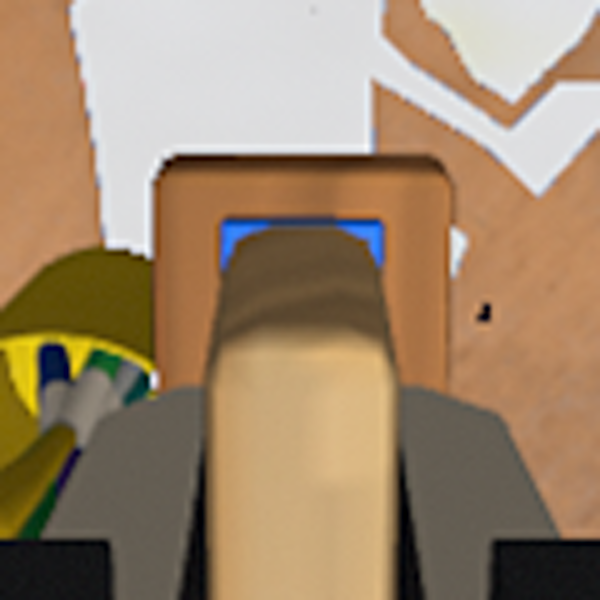

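Emit:
move_arm:
  moves: [0,-0.3,0.02,-0.15,10,0,-0.7,0.02,-0.3,10,0,-1,0.02,-0.5,10,0,-1,0.02,-0.5,10]

```text
time_s: 17.15
tool_pos: [538.1, 13.0, 247.1]
tcp_rot: [3.141, 0.001, 0.134]
contact_force: [0.2, 0.2, -2.1]
opening: 0.212
```

Emit:
move_arm:
  moves: [0,-0.3,0,-0.15,10,0,-0.7,0,-0.3,10,0,-1,0,-0.5,10,0,-1,0,-0.5,10]

```text
time_s: 17.65
tool_pos: [538.4, -86.0, 247.1]
tcp_rot: [3.141, 0.001, -0.387]
contact_force: [0.6, 0.7, -0.8]
opening: 0.212
```

Emit:
move_arm:
  moves: [0,-0.3,0,-0.15,10,0,-0.7,0,-0.3,10,0,-1,0,-0.5,10,0,-1,0,-0.5,10]

```text
time_s: 18.15
tool_pos: [538.7, -185.3, 247.0]
tcp_rot: [3.141, 0.001, -0.91]
contact_force: [-0.6, 0.0, -1.1]
opening: 0.214
```

Emit:
move_arm:
  moves: [0,-0.3,0,-0.15,10,0,-0.6,0,-0.3,10,0,-0.8,0,-0.5,10,0,-0.8,0,-0.5,10,0,-0.8,0,-0.5,10]

```text
time_s: 18.77
tool_pos: [539.5, -262.2, 246.9]
tcp_rot: [-3.141, 0.003, -1.427]
contact_force: [0.2, 0.3, -2.6]
opening: 0.213
```

```bash
python3 - <<'E'
from h import *
print({k:np.round(v,3) for k,v in observe().items() if k in('tool_pos','tcp_rot','contact_force','opening','joints')})
i=camera_info('wrist'); np.save('w13view.npy',i['view']); s=save('wrist','w13.png')
cv2.imwrite('pics/w13z.png',cv2.resize(s[90:250,220:420,::-1],None,fx=4,fy=3.7,interpolation=cv2.INTER_CUBIC))
cv2.imwrite('pics/w13z.png',cv2.resize(s[90:240,220:420,::-1],None,fx=4,fy=4,interpolation=cv2.INTER_CUBIC))
save('side','s13.png')
for a in spot_point('wrist','card_target'): print(a['p'],np.round(a['pixel']),back('wrist',a['pixel'],21,i))
E
```

```text
{'joints': array([-0.019,  0.602,  0.753,  1.549, -0.437,  1.167, -0.606]), 'tool_pos': array([ 539.543, -262.178,  246.925]), 'tcp_rot': array([-3.141e+00,  3.000e-03, -1.427e+00]), 'contact_force': array([ 0.243,  0.304, -2.618]), 'opening': np.float64(0.213)}
0.56 [332. 162.] [ 556.31417264 -279.10610295   21.        ]
```

View pics/w13z.png

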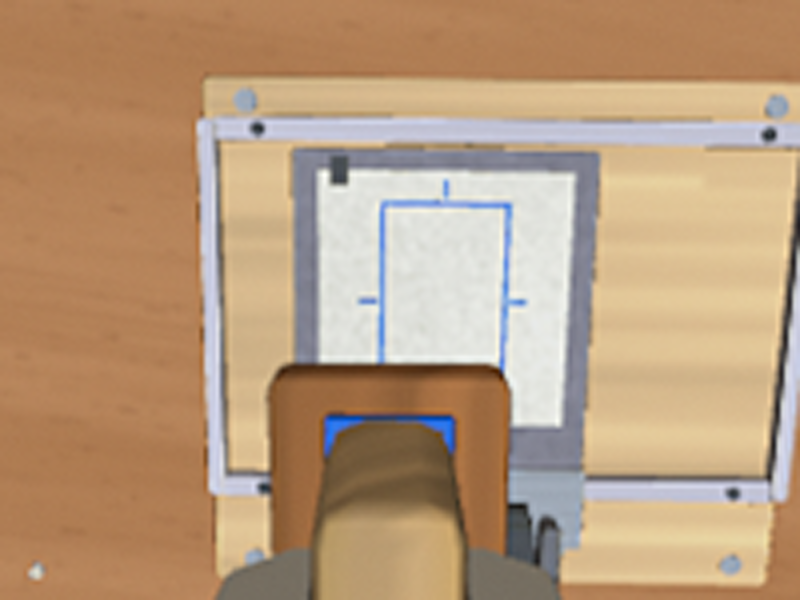

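View pics/s13.png

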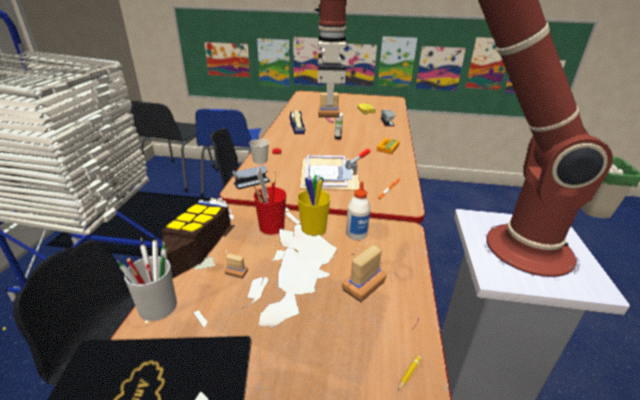

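```bash
python3 - <<'E'
from h import *
i=camera_info('wrist'); i['view']=np.load('w13view.npy')
z=lambda p:((p[0]+.5)/4-.5+220,(p[1]+.5)/4-.5+90)
B=lambda p:back('wrist',z(p),21,i)
TL,TR,L,R=B((382,204)),B((511,205)),B((380,300)),B((507,301))
print(TL.round(1),TR.round(1),L.round(1),R.round(1)); m=(L+R)/2;t=(TL+TR)/2
print('center',m.round(1),'w',np.linalg.norm(TL-TR),np.linalg.norm(L-R),'halflen',np.linalg.norm(t-m))
d=t-m; print('yaw len',np.arctan2(d[1],d[0]),'yaw wid',[np.arctan2(-(a-b)[0],(a-b)[1]) for a,b in((TL,TR),(L,R))])
# rails corners z=20 yaw
a,b=B((205,120)),B((800,135)); e=a-b; print('rail yaw',np.arctan2(-e[0],e[1]))
E
```

```text
[ 581.6 -252.7   21. ] [ 587.5 -295.8   21. ] [ 549.2 -256.7   21. ] [ 555.2 -300.    21. ]
center [ 552.2 -278.4   21. ] w 43.46313115455385 43.78278718877168 halflen 32.62565885941068
yaw len 0.12562196443098272 yaw wid [np.float64(0.1362040352771436), np.float64(0.13621624769066715)]
rail yaw 0.11921348500672693
```

Emit:
move_arm:
  moves: [0.12,-0.14,0,-0.015,10,0.12,-0.14,-0.2,-0.015,10,0.12,-0.14,-0.5,-0.015,10,0.12,-0.14,-0.8,-0.015,10,0.12,-0.14,-0.9,-0.015,10,0.12,-0.14,-0.9,-0.015,10,0.12,-0.14,-0.9,-0.015,10]

```text
time_s: 19.8
tool_pos: [551.1, -280.2, 159.1]
tcp_rot: [-3.139, -0.002, -1.45]
contact_force: [-0.2, -0.8, -1.2]
opening: 0.214
```

```bash
python3 - <<'E'
from h import *
print({k:np.round(v,3) for k,v in observe().items() if k in('tool_pos','tcp_rot','contact_force','opening','joints')})
E
```

```text
{'joints': array([ 0.037,  0.714,  0.7  ,  1.612, -0.522,  1.008, -0.549]), 'tool_pos': array([ 551.133, -280.207,  159.099]), 'tcp_rot': array([-3.139e+00, -2.000e-03, -1.450e+00]), 'contact_force': array([-0.209, -0.789, -1.188]), 'opening': np.float64(0.214)}
```

Emit:
move_arm:
  moves: [0,0.02,-0.2,0.005,10,0,0.02,-0.4,0.005,10,0,0.02,-0.55,0.005,10,0,0.02,-0.6,0.005,10,0,0.02,-0.6,0.005,10,0,0.02,-0.6,0.005,10,0,0.02,-0.6,0.005,10]

```text
time_s: 20.68
tool_pos: [550.7, -277.9, 98.3]
tcp_rot: [-3.141, -0.001, -1.445]
contact_force: [0.0, 0.5, -1.7]
opening: 0.212
```

```bash
python3 - <<'E'
from h import *
o=observe();print({k:np.round(v,3) for k,v in o.items() if k in('tool_pos','tcp_rot','contact_force','opening')})
i=camera_info('wrist'); np.save('w14view.npy',i['view']); s=save('wrist','w14.png')
cv2.imwrite('pics/w14z.png',cv2.resize(s[100:240,220:420,::-1],None,fx=4,fy=4,interpolation=cv2.INTER_CUBIC))
from scipy.spatial.transform import Rotation as Ro
R=Ro.from_euler('xyz',o['tcp_rot']).as_matrix()
c=np.array([[20,-32,12.7],[-20,-32,12.7],[20,-32,30.7],[-20,-32,30.7]])
print(np.round((proj('wrist',o['tool_pos']+c@R.T,i)-[220,100])*4).tolist())
save('side','s14.png')
E
```

```text
{'tool_pos': array([ 550.687, -277.896,   98.295]), 'tcp_rot': array([-3.141e+00, -1.000e-03, -1.445e+00]), 'contact_force': array([ 0.011,  0.521, -1.733]), 'opening': np.float64(0.212)}
[[513.0, 349.0], [264.0, 349.0], [502.0, 324.0], [275.0, 324.0]]
```

View pics/w14z.png

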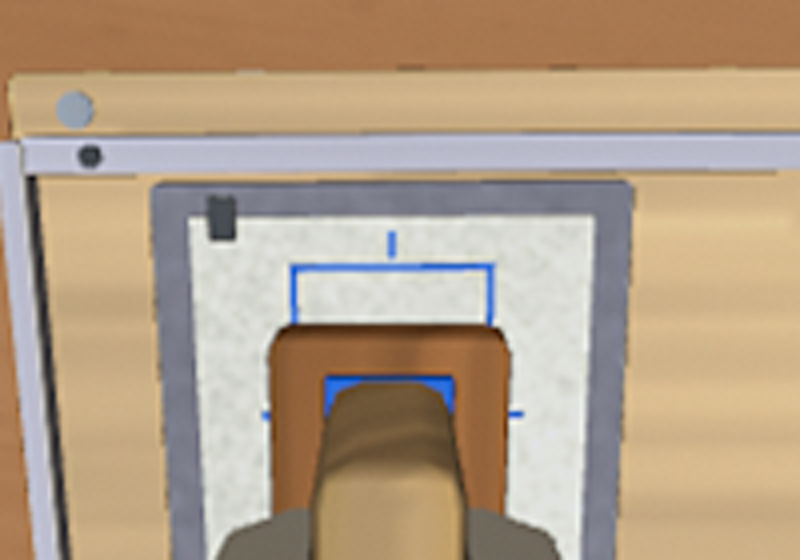

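```bash
python3 - <<'E'
from h import *
i=camera_info('wrist'); i['view']=np.load('w14view.npy')
z=lambda p:((p[0]+.5)/4-.5+220,(p[1]+.5)/4-.5+100)
B=lambda p,h=21:back('wrist',z(p),h,i)
L,R,TL,TR=B((267,415)),B((516,414)),B((292,267)),B((494,266))
ax=np.array([np.cos(.13),np.sin(.13),0])
print('ticks mid',((L+R)/2).round(1),'from top edge',((TL+TR)/2-34*ax).round(1),'w',np.linalg.norm(TL-TR))
e=TL-TR;f=L-R; print('yaw',np.arctan2(-e[0],e[1]),np.arctan2(-f[0],f[1]))
# stamp underside z=98.3-30.7=67.6, top of base 85.6
zb=67.6
a,b=B((277,326),zb),B((505,326),zb); print('stamp front edge mid',((a+b)/2).round(1),'-> centre',((a+b)/2-32*ax).round(1), 'w',np.linalg.norm(a-b))
a,b=B((269,360),zb+18),B((510,360),zb+18); print('base top level sides mid',((a+b)/2).round(1), np.linalg.norm(a-b))
E
```

```text
ticks mid [ 551.9 -278.2   21. ] from top edge [ 551.2 -278.7   21. ] w 43.28142560895385
yaw 0.13031913917057866 0.1295053796697431
stamp front edge mid [ 582.4 -274.1   67.6] -> centre [ 550.7 -278.3   67.6] w 40.058039186278315
base top level sides mid [ 580.9 -274.    85.6] 38.78387745688915
```

Emit:
move_arm:
  moves: [0,0,-0.08,-0.005,10,0,0,-0.16,-0.005,10,0,0,-0.24,-0.005,10,0,0,-0.3,-0.005,10,0,0,-0.34,-0.005,10,0,0,-0.34,-0.005,10,0,0,-0.34,-0.005,10,0,0,-0.34,-0.005,10,0,0,-0.34,-0.005,10]

```text
time_s: 21.9
tool_pos: [550.5, -277.6, 63.9]
tcp_rot: [-3.141, -0.0, -1.45]
contact_force: [-1.5, -0.1, -1.9]
opening: 0.215
```

```bash
python3 - <<'E'
from h import *
o=observe();print({k:np.round(v,3) for k,v in o.items() if k in('tool_pos','tcp_rot','contact_force','opening')})
i=camera_info('wrist'); np.save('w15view.npy',i['view']); s=save('wrist','w15.png')
cv2.imwrite('pics/w15z.png',cv2.resize(s[100:240,220:420,::-1],None,fx=4,fy=4,interpolation=cv2.INTER_CUBIC))
s=save('side','s15.png'); cv2.imwrite('pics/s15z.png',cv2.resize(s[100:220,260:420,::-1],None,fx=5,fy=5,interpolation=cv2.INTER_CUBIC))
s=save('top','t15.png'); cv2.imwrite('pics/t15z.png',cv2.resize(s[120:260,360:520,::-1],None,fx=4,fy=4,interpolation=cv2.INTER_CUBIC))
E
```

```text
{'tool_pos': array([ 550.48 , -277.647,   63.859]), 'tcp_rot': array([-3.141, -0.   , -1.45 ]), 'contact_force': array([-1.491, -0.067, -1.94 ]), 'opening': np.float64(0.215)}
```

View pics/w15z.png

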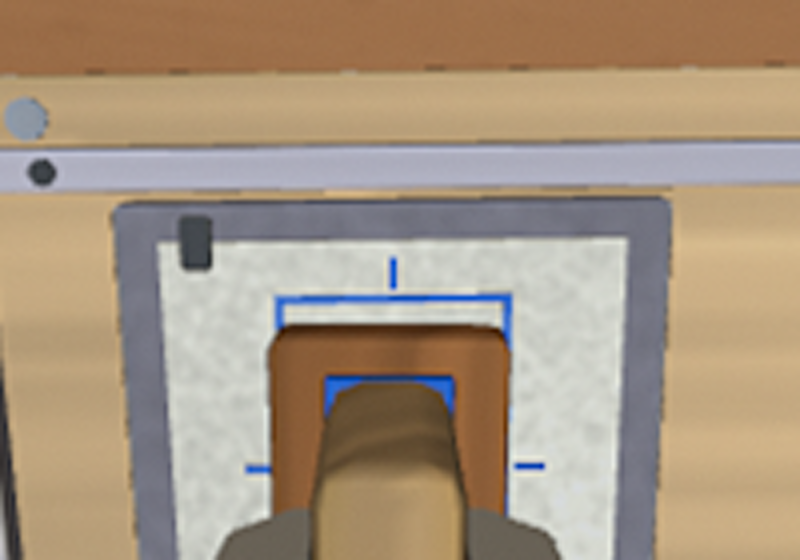

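View pics/s15z.png

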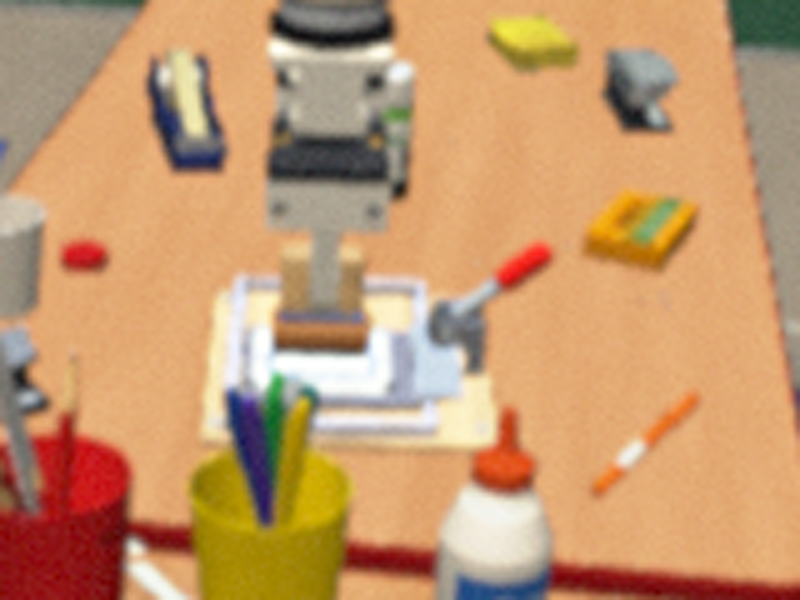

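```bash
python3 - <<'E'
from h import *
i=camera_info('wrist'); i['view']=np.load('w15view.npy')
z=lambda p:((p[0]+.5)/4-.5+220,(p[1]+.5)/4-.5+100)
B=lambda p,h=21:back('wrist',z(p),h,i)
L,R,TL,TR=B((246,469)),B((545,466)),B((278,299)),B((510,297))
ax=np.array([np.cos(.13),np.sin(.13),0])
print('ticks mid',((L+R)/2).round(1),'top edge',((TL+TR)/2-34*ax).round(1),np.linalg.norm(TL-TR))
e=L-R;f=TL-TR;print('yaw',np.arctan2(-e[0],e[1]),np.arctan2(-f[0],f[1]))
zb=33.2
a,b=B((277,326),zb),B((505,326),zb);g=a-b; print('stamp',((a+b)/2-32*ax).round(1),np.arctan2(-g[0],g[1]))
print(observe()['tool_pos'],np.abs(observe()['joint_velocities']).max())
E
```

```text
ticks mid [ 551.7 -278.6   21. ] top edge [ 551.1 -278.7   21. ] 42.987907399047266
yaw 0.13092637417261285 0.12898684821820344
stamp [ 550.5 -278.2   33.2] 0.12022396449866289
[ 550.39195562 -277.61354287   63.73616784] 0.0026871010757032756
```

View pics/t15z.png

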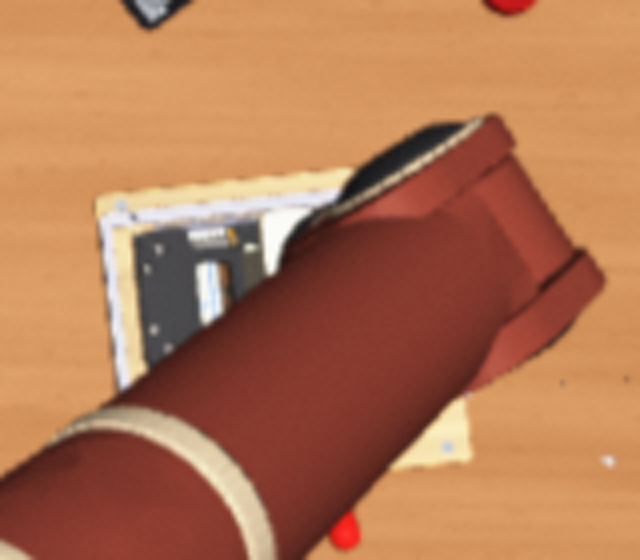

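The stamp is within about 1 mm and 0.01 rad of the outline, about 12 mm above the card and at rest. The lever is over, so I hand in.

```bash
python3 - <<'E'
from plant import *
print(close_job())
E
```

```text
the job is handed in; nothing more can be done
None
```

I flipped the lever over, picked up the middle-sized stamp, carried it over the row, and handed the job in with the stamp held still above the outline. `close_job()` gives no verdict, so this rests on my own checks.

- **Lever:** I pushed it over with closed fingers, and it snapped toward the robot. The side picture shows it still leaning that way at the end. I judged this by eye and did not measure the angle. In the top view its grip end was about 9 mm to one side of where I expected it.
- **Row:** the stamp crossed with its underside about 215 mm above the table, against a tallest beaker of 173 mm. I saw no sign of contact, and the beakers and bottle looked in place afterwards. I did not re-measure their positions.
- **Position:** in the last wrist picture the stamp was about 1 mm from the outline's centre and within 0.01 rad of square. Its underside was about 12 mm above the card.
- **Hold:** the gripper opening matched the 20 mm grip, the tool was level to about 0.001 rad, and the joints were at rest. I did not measure the stamp's own tilt.
- **Disagreement:** my top-camera estimate of the outline's centre differs from the wrist camera's by about 2 to 3 mm. I used the wrist value, which shows stamp and outline in the same picture. Either one is inside the 7 mm limit.

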